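# Gauge the blind bore of a specimen holder

## Task

Measure the narrow deep hole in the aluminium specimen holder with the depth gauge: take the gauge from its rack by the handle, lower its rod into the hole until it bottoms out, and hold it against the bottom with a steady 10 N or so for two seconds, so that the holder's top face pushes the sliding stop up the rod. Then lift the gauge out and hang it upright in its rack again, keeping the stop where the holder set it: do not touch the stop with the fingers or knock it on the rack. Use no more than 20 N against the holder, and leave the other things on the bench where they are.

Things in the scene. Friction and masses are not known exactly. Their poses are not given: they have to be found in the camera images.
- gauge_grip (a point): the middle of the depth gauge's upright round handle (dark steel, 22 mm diameter, 54 mm tall, ends 27 mm above and below this point); z points up along the gauge when it hangs or stands upright. The gauge is a free body of about 0.2 kg: a flange disc (48 mm diameter, 6 mm thick) lies directly below the handle, and a plain steel rod (10 mm diameter, 90 mm long, its last 4 mm tapered to 6.4 mm) runs down from the flange. The tip is 123 mm below this point.
- rod_tip (a point): the lower end of the gauge's rod, on its axis; z points up along the rod
- flange_under (a point): centre of the underside of the gauge's flange, 90 mm above the tip; it rests on the rack's top plate
- stop (a joint): the sliding stop, a brass collar (24 mm diameter, 10 mm high) on the rod: its underside is 12 mm plus this value (m) above the rod's tip; range 0 to 0.058, starting between 0 and 0.005. It stays where it is put and slides with a drag of about 2.5 N; when the holder's face meets it, it is pushed up as the rod goes in
- stop_under (a point): centre of the underside of the sliding stop
- holder: the fixed aluminium specimen holder, a block 110 mm (own x) by 64 mm (own y) by 80 mm high, origin at the centre of its underside. In its flat top are a narrow round hole at own x = +26 mm, and a wide shallow well (31 mm diameter, 14 mm deep) at own x = -26 mm, which is not used
- bore_mouth (a point): centre of the mouth of the narrow hole, at the level of the holder's top face: 11.5 mm diameter, vertical, blind, flat-bottomed; its depth is not known and lies between 23 and 58 mm; a rod that is off-centre or leaning rubs on its wall and feels a few newtons before the bottom is reached
- rack: the fixed white gauge rack: a level plate (90 mm own x by 100 mm own y, 10 mm thick, top 110 mm above the bench) on two side walls 8 mm thick, open at front and back; origin at the centre of its underside
- rack_seat (a point): centre of the round hole (34 mm diameter, through) in the rack's top plate, at the plate's upper face; the gauge hangs here upright with its rod and stop through the hole and its flange flat on the plate
- oil_bottle: bystander: small amber bottle, 32 mm diameter, 75 mm tall, standing, origin under its centre
- beaker: bystander: small glass beaker, 48 mm diameter, 55 mm tall, standing, origin under its centre
- mount: bystander: grey resin specimen disc, 31 mm diameter, 18 mm high, origin under its centre
Things that resemble listed ones, but are neither listed nor needed, are in the scene too. What is shaped like the rack but purple or yellow is not meant.

How it is judged:
By the outcome, as a careful person would: the job done as asked, in the order asked, and still so for the second after the job is handed in, with the robot touching nothing.
It also fails if it takes over 67 s, if anything falls off the work surface, if the arm or the gripper's body presses on something with over 40 N, if the wrist force passes 120 N, or if a joint passes its speed limit or range.

## Robot

A 7-joint arm with a two-finger parallel gripper is mounted at the origin on the work surface. World frame = base frame: x ahead of the robot, y to its left, z up, the work surface at z = 0. Lengths are in m, angles in degrees, forces in N, time in s.
With the tool pointing down it reaches from about 0.4 to 0.85 m from the base axis. Payload 4.5 kg.
Tool frame: the origin (TCP) lies at the very end of the fingers, on their centre line; the grasp point (between the pads) lies 19 mm behind it; z points along the fingers, y is the direction in which the jaws open and shut (so a half turn about z gives the same grasp; the last joint's range is limited). The gripper opens to 88 mm and grips with 3 to 60 N. Pads are 18 mm wide; open, the fingers measure 123 mm over their backs; the gripper's body (75 mm by 187 mm) begins 45 mm behind the grasp point.
Start: joints at [1.937, 39.483, -11.15, 89.685, 9.013, 51.709, -12.324], TCP at [0.625, 0, 0.239] pointing down, gripper open.
Joint ranges: [-172.22, 172.22], [-26.19, 119.32], [-84.43, 86.54], [7.71, 146.69], [-57.33, 237.33], [2.42, 119.75], [-152.13, 152.13]. Speed limits (degrees/s): [147.25, 147.25, 180, 180, 180, 180, 180].

## Interface

Orientations are given as a 3x3 rotation matrix whose columns are the frame's x, y, z axes.
In Python, from workcell import r gives the robot as it stands.
- The arm moves only by the tool carry_out, never from a script. Its argument "series" is a list of rows, each a list of 4 numbers: the shift along the tool's x, y, z in cm, then the turn about the tool's z in degrees. In form: [[dx, dy, dz, spin], ...]. A call has 1 to 8 rows; each row shifts and turns the commanded pose from where the row before left it, along the tool's axes as they then stand; what a row does not reach is not made up. A row lasts 1/10 s, in which the tool goes at most 50 mm and 8.59 degrees, less where a joint would pass 70% of its speed; a pose out of reach is approached as far as the arm can. A call is refused whole if a number of a shift passes 5 or a number of a turn 8.59, either way. A call with a gripper value outside its range is refused whole. "jaw" is the finger opening in cm, from 0 to 8.81, set as the call begins (left out, the last holds). The fingers move at their own pace and stop on an object; the grip force is fixed at half the most. Time passes only in rows, so rows that do not move let the fingers close. It gives the time, the measured TCP pose, the force and the opening at its end, in the units of the state.
- r.observe(): the state, without advancing time (a new reading comes with each control period).
- r.camera(name): name is "scene" or "side" or "wrist"; returns the picture (384x512x3 uint8, red, green, blue); there is no depth.
- r.get_calibration(name): a dict with "fx", "fy", "cx", "cy" (pixels), "R" (3x3) and "t" (3): a world point X has camera coordinates R X + t. Camera axes: x right, y down, z forward; pixel columns grow to the right and rows downward; lengths in m; the calibration is good to about 2 mm. A picture is of the moment at which its call begins: read the wrist's pose just before it. get_calibration takes no time and is no camera call; for the wrist camera it gives the pose at the moment of the call.
- r.job_done(): hands the job in, once; it reports no verdict.
The state is a dict: "time_s": time; "joints": joint angles; "qd": joint speeds; "joint_efforts": joint torques, N m; "position": TCP position; "orientation": TCP orientation; "wrist_force": force on the tool from outside, world axes, zero at the start; "wrist_torque": the same for the moment, N m; "opening": finger opening in m.
Only numpy, scipy, OpenCV 4.12 (cv2) and the standard library are available. Lean on these libraries where they do the work, as an engineer would, in place of code of your own. Each camera call takes 0.05 s, during which the arm holds its last target. There are 200 camera calls.

## Working session

There is one attempt and no reset: what is moved stays moved. The work goes in short steps, Python scripts to look and compute and a tool call to move; the robot and the scene stay as the last step left them, time stands still between calls to the robot, and variables do not carry over. Pictures are saved under pics/ and viewed, about 8 in all and at most 12, crops included, and the job is handed in when it is done.

Besides the shell and the picture viewer there is one more tool, called after "Emit:" as name([rows], argument=value, ...), one row to a line, values as JSON. carry_out: Moves the arm, as the interface text tells. Its arguments: {"type":"object","properties":{"series":{"type":"array","items":{"type":"array","items":{"type":"number"}}},"jaw":{"type":"number"}},"required":["series"]}

```bash
ls; mkdir -p pics
python3 - <<'E'
from workcell import r
import cv2,numpy as np
o=r.observe(); print(o['time_s'],o['position'],o['orientation'],o['wrist_force'],o['opening'])
for n in ("scene","side"):
    im=r.camera(n); cv2.imwrite(f'pics/{n}0.png',im[:,:,::-1])
    c=r.get_calibration(n); print(n,c)
im=r.camera("wrist"); cv2.imwrite('pics/wrist0.png',im[:,:,::-1]); print(r.get_calibration("wrist"))
E
```

```text
pics
0.0 [ 6.24363487e-01 -6.49916625e-05  2.37906308e-01] [[-2.84607228e-05  9.99998289e-01 -1.84977494e-03]
 [ 9.99999991e-01  2.82155563e-05 -1.32564533e-04]
 [-1.32512114e-04 -1.84977869e-03 -9.99998280e-01]] [-1.10664847 -0.273027   -0.49437814] 0.08826541712361352
scene {'fx': 494.6976524308024, 'fy': 494.6976524308024, 'cx': 252.3924436130046, 'cy': 186.6984026934276, 'R': array([[ 0.77405574,  0.6330978 ,  0.00498882],
       [ 0.47599782, -0.57674608, -0.66392021],
       [-0.41744914,  0.51628591, -0.74778678]]), 't': array([-0.48396814, -0.1805621 ,  1.36723409])}
side {'fx': 355.492122399879, 'fy': 355.492122399879, 'cx': 253.41478304168012, 'cy': 188.22321190853776, 'R': array([[ 0.95804302, -0.28661579, -0.00222495],
       [-0.22549064, -0.74888843, -0.62315335],
       [ 0.17693935,  0.59750942, -0.78209651]]), 't': array([-0.52835304,  0.24065849,  0.78555961])}
{'fx': 285.4027797496102, 'fy': 285.4027797496102, 'cx': 255.92417904962085, 'cy': 193.86660304942183, 'R': array([[ 9.99998131e-01, -2.18769412e-04, -1.92072402e-03],
       [ 3.10055084e-04, -9.62562082e-01,  2.71061142e-01],
       [-1.90811599e-03, -2.71061231e-01, -9.62560215e-01]]), 't': array([-0.62326507, -0.03822193,  0.38997764])}
```

View pics/scene0.png

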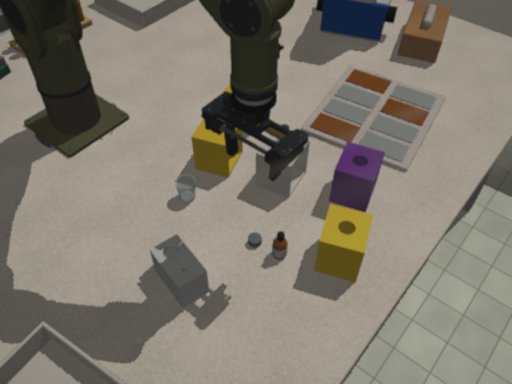

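View pics/side0.png

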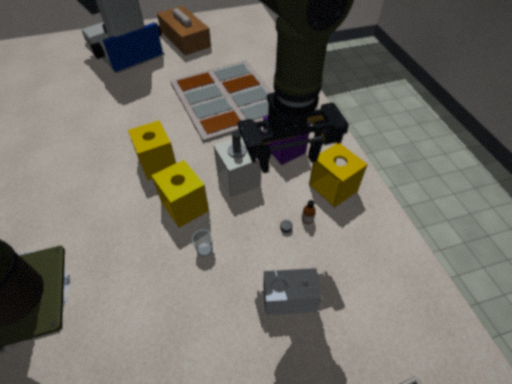

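```bash
cat > h.py <<'E'
import numpy as np,cv2
from workcell import r
def ray(c,u,v):
    R=np.array(c['R']);d=R.T@[(u-c['cx'])/c['fx'],(v-c['cy'])/c['fy'],1]
    return -R.T@c['t'],d/np.linalg.norm(d)
def tri(*obs):  # (calib,u,v)...
    A=np.zeros((3,3));b=np.zeros(3);L=[ray(*o) for o in obs]
    for o,d in L: P=np.eye(3)-np.outer(d,d);A+=P;b+=P@o
    X=np.linalg.solve(A,b); return X,[np.linalg.norm(np.cross(X-o,d))*1000 for o,d in L]
def atz(c,u,v,z):
    o,d=ray(c,u,v); return o+d*(z-o[2])/d[2]
def proj(c,X):
    p=np.array(c['R'])@X+c['t']; return p[:2]/p[2]*c['fx']+[c['cx'],c['cy']]
def crop(im,x,y,w,h,k): return cv2.resize(im[y:y+h,x:x+w],None,fx=k,fy=k,interpolation=cv2.INTER_CUBIC)
E
python3 - <<'E'
from h import *
a=cv2.imread('pics/scene0.png');b=cv2.imread('pics/side0.png');w=cv2.imread('pics/wrist0.png')
t=np.hstack([crop(a,145,225,75,75,5),crop(b,255,255,75,75,5)])   # 375 each
u=np.hstack([crop(b,205,125,75,45,5),crop(b,205,125,75,45,5)*0])
d=cv2.resize(w,(300,225)); u[:,375:675]=d
cv2.imwrite('pics/c1.png',np.vstack([t,u]))
cs=r.get_calibration('side')
print('grip',atz(cs,237,143,.143),'holder',atz(cs,306,284,.08),atz(cs,281,284,.08))
E
```

```text
grip [0.56388454 0.18249272 0.143     ] holder [ 0.60685973 -0.18656882  0.08      ] [ 0.55844731 -0.17203441  0.08      ]
```

View pics/c1.png

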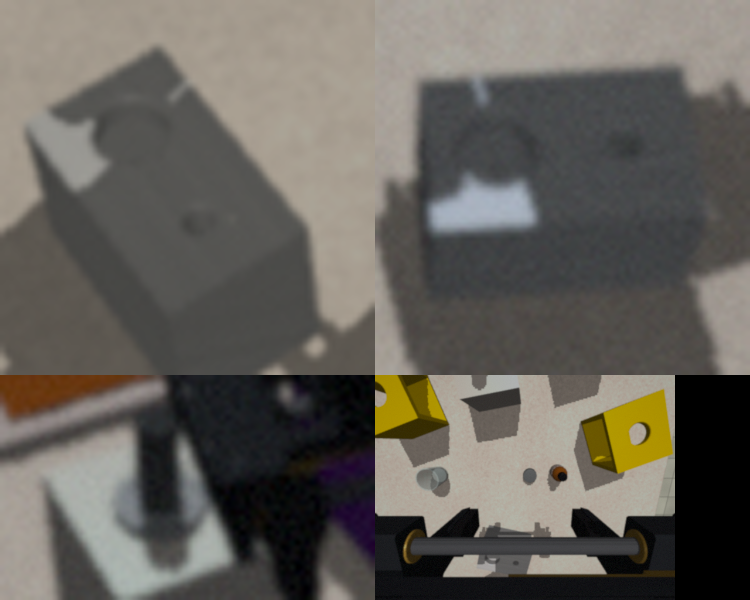

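View pics/wrist0.png

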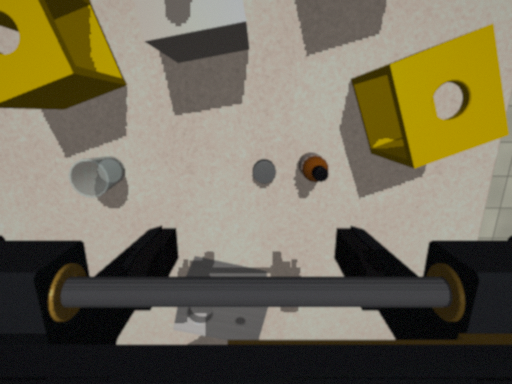

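Emit:
carry_out([
  [1.5,-1.0,0,0],
  [2.5,-1.5,0,0],
  [2.5,-1.5,0,0],
  [2.5,-1.5,0,0],
  [1.0,-0.5,0,0],
  [0,0,0,0],
  [0,0,0,0],
])

```text
time_s: 0.85
position: [0.5658, 0.0985, 0.2387]
orientation: [[0.001, 1.0, 0.001], [1.0, -0.001, -0.001], [-0.001, 0.001, -1.0]]
wrist_force: [1.3, -0.8, 0.7]
opening: 0.088
```

Run:
```python
from h import *
cs=r.get_calibration('side');cc=r.get_calibration('scene')
print('hole',tri((cc,185.2,269.2),(cs,305,284)))
print('well',tri((cc,171.5,252.3),(cs,279.3,285.4)))
o=r.observe();print(o['time_s'],o['position'],o['wrist_force'])
c=r.get_calibration('wrist');im=r.camera('wrist');cv2.imwrite('pics/w1.png',im[:,:,::-1]);print(c)
print(proj(c,np.array([.564,.1825,.17])))
```

```text
hole (array([ 0.60541196, -0.18396211,  0.07881268]), [np.float64(1.4835817678491334), np.float64(1.4835817678490462)])
well (array([ 0.55502189, -0.17137296,  0.07600917]), [np.float64(0.8610977121693925), np.float64(0.8610977121694362)])
0.85 [0.565825   0.09849862 0.23869928] [ 1.28196976 -0.81548115  0.71887014]
{'fx': 285.4027797496102, 'fy': 285.4027797496102, 'cx': 255.92417904962085, 'cy': 193.86660304942183, 'R': array([[ 9.99998664e-01, -1.62671713e-03,  1.59535602e-04],
       [-1.60871200e-03, -9.62232791e-01,  2.72223197e-01],
       [-2.89319749e-04, -2.72223090e-01, -9.62234122e-01]]), 't': array([-0.56488877,  0.05726597,  0.41625304])}
[254.29295497  91.18868989]
```

View pics/w1.png

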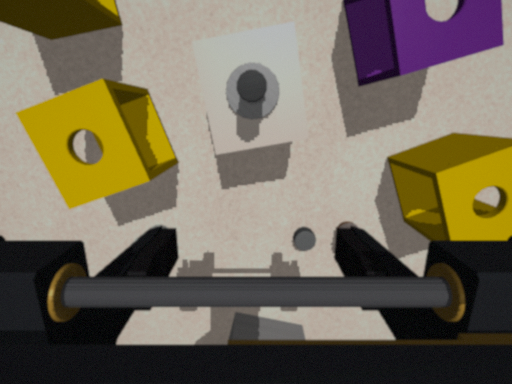

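Emit:
carry_out([
  [1.5,0,0,0],
  [2.5,0,0,0],
  [1.5,0,0,0],
  [0,0,0,0],
  [0,0,0,0],
])

```text
time_s: 1.4
position: [0.5651, 0.1545, 0.2386]
orientation: [[-0.0, 1.0, -0.0], [1.0, 0.0, -0.001], [-0.001, -0.0, -1.0]]
wrist_force: [0.2, 1.5, -0.6]
opening: 0.0881
```

Run:
```python
from h import *
o=r.observe();print(o['time_s'],o['position'])
c=r.get_calibration('wrist');im=r.camera('wrist')[:,:,::-1];cv2.imwrite('pics/w2.png',im)
np.save('cal2.npy',c,allow_pickle=True)
p=proj(c,np.array([.564,.1825,.15]));print(p)
x0,y0=int(p[0])-50,int(p[1])-50
a=cv2.imread('pics/w1.png')
print('origins 200,35 |',x0,y0)
cv2.imwrite('pics/c2.png',np.hstack([crop(a,200,35,100,120,4),crop(im,x0,y0,100,120,4)]))
```

```text
1.4 [0.56510693 0.1545342  0.23855219]
[255.65446772 164.46915355]
origins 200,35 | 205 114
```

View pics/c2.png

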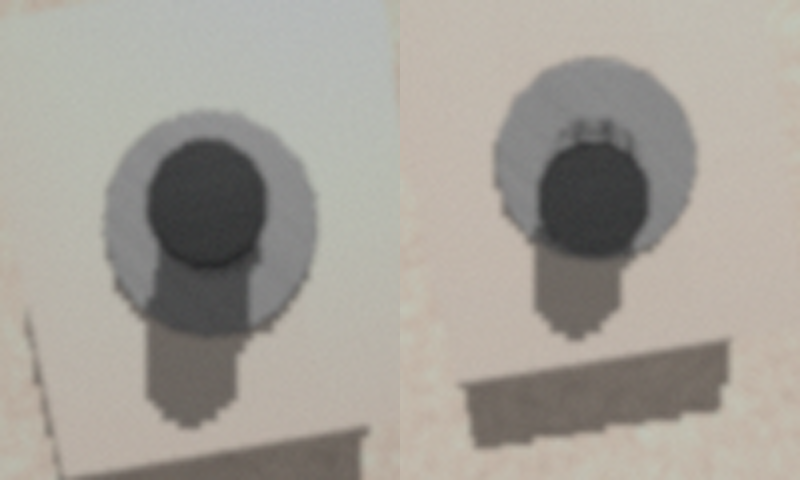

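Run:
```python
from h import *
c2=np.load('cal2.npy',allow_pickle=True).item()
c1=dict(c2,R=np.array([[ 9.99998664e-01, -1.62671713e-03,  1.59535602e-04],
       [-1.60871200e-03, -9.62232791e-01,  2.72223197e-01],
       [-2.89319749e-04, -2.72223090e-01, -9.62234122e-01]]),t=np.array([-0.56488877,  0.05726597,  0.41625304]))
k=-.375
t1=(c1,251.75+k,85+k);t2=(c2,253.4+k,164+k);f1=(c1,252.75+k,90.75+k);f2=(c2,253.75+k,153.5+k)
print('top',tri(t1,t2),[atz(*o,.17) for o in(t1,t2)]);print('fl',tri(f1,f2),[atz(*o,.116) for o in(f1,f2)])
# plate front edges in view2 crop for yaw
a=atz(c2,205+62/4,114+383/4,.11);b=atz(c2,205+328/4,114+340/4,.11);d=b-a;print('rack edge',a,b,np.degrees(np.arctan2(d[1],d[0])))
```

```text
top (array([0.56200549, 0.18679456, 0.17092486]), [np.float64(0.03957104591756713), np.float64(0.03957104591743559)]) [array([0.56195238, 0.1868774 , 0.17      ]), array([0.56203495, 0.18663666, 0.17      ])]
fl (array([0.56189176, 0.18709125, 0.11406273]), [np.float64(0.10777125404846698), np.float64(0.10777125404855314)]) [array([0.56202171, 0.18695204, 0.116     ]), array([0.56180259, 0.18735042, 0.116     ])]
rack edge [0.52816187 0.12901519 0.11      ] [0.59545861 0.14044281 0.11      ] 9.637434106752677
```

Emit:
carry_out([
  [1.6,-0.3,0,0],
  [1.6,0,0,0],
  [0,0,2,0],
  [0,0,3,0],
  [0,0,3,0],
  [0,0,2,0],
  [0,0,1,0],
  [0,0,0,0],
])

```text
time_s: 2.25
position: [0.5612, 0.1879, 0.1277]
orientation: [[-0.001, 1.0, -0.002], [1.0, 0.001, -0.0], [-0.0, -0.002, -1.0]]
wrist_force: [-0.3, -0.6, 0.1]
opening: 0.088
```

Emit:
carry_out([
  [0,0,0,0],
  [0,0,0.2,0],
  [0,0,0,0],
  [0,0,0,0],
])

```text
time_s: 2.65
position: [0.5624, 0.1871, 0.1274]
orientation: [[0.0, 1.0, 0.001], [1.0, -0.0, 0.0], [0.0, 0.001, -1.0]]
wrist_force: [0.6, 0.2, -0.0]
opening: 0.0883
```

Emit:
carry_out([
  [0,0,0,0],
  [0,0,0,0],
  [0,0,0,0],
  [0,0,0,0],
  [0,0,0,0],
  [0,0,0,0],
  [0,0,0,0],
  [0,0,0,0],
], jaw=1.0)

```text
time_s: 3.45
position: [0.562, 0.1871, 0.1267]
orientation: [[-0.0, 1.0, 0.0], [1.0, 0.0, 0.0], [0.0, 0.0, -1.0]]
wrist_force: [-0.2, -0.5, 0.6]
opening: 0.0263
```

Emit:
carry_out([
  [0,0,0,0],
  [0,0,0,0],
  [0,0,0,0],
  [0,0,-0.3,0],
  [0,0,-0.5,0],
  [0,0,0,0],
  [0,0,0,0],
])

```text
time_s: 4.15
position: [0.562, 0.187, 0.1349]
orientation: [[-0.0, 1.0, 0.0], [1.0, 0.0, 0.0], [0.0, 0.0, -1.0]]
wrist_force: [0.3, -0.1, -1.5]
opening: 0.0211
```

Emit:
carry_out([
  [0,0,-1,0],
  [0,0,-2,0],
  [0,0,-2,0],
  [0,0,-2,0],
  [0,0,-2,0],
  [0,0,-2,0],
  [0,0,-1,0],
  [0,0,0,0],
])

```text
time_s: 4.95
position: [0.5628, 0.1874, 0.2564]
orientation: [[0.0, 1.0, 0.003], [1.0, -0.0, 0.001], [0.001, 0.003, -1.0]]
wrist_force: [0.3, 0.3, -1.7]
opening: 0.021
```

Emit:
carry_out([
  [-1,0.1,0,0],
  [-2,0.2,0,0],
  [-3,0.4,0,0],
  [-4,0.5,0,0],
  [-4,0.5,0,0],
  [-4,0.5,0,0],
  [-4,0.5,0,0],
  [-3,0.4,0,0],
])

```text
time_s: 5.75
position: [0.5918, -0.0676, 0.2532]
orientation: [[0.003, 1.0, -0.003], [1.0, -0.003, -0.002], [-0.002, -0.003, -1.0]]
wrist_force: [0.7, -0.1, -2.1]
opening: 0.0211
```

Emit:
carry_out([
  [-3,0.4,0,0],
  [-2.5,0.4,0,0],
  [-1.5,0.4,0,0],
  [-0.5,0,0,0],
  [0,0,0,0],
  [0,0,0,0],
  [0,0,0,0],
])

```text
time_s: 6.45
position: [0.605, -0.136, 0.2548]
orientation: [[-0.003, 1.0, -0.0], [1.0, 0.003, 0.001], [0.001, -0.0, -1.0]]
wrist_force: [-0.2, -0.5, -2.3]
opening: 0.0208
```

Run:
```python
from h import *
o=r.observe();print(o['time_s'],o['position'],o['wrist_force'],o['opening'])
c=r.get_calibration('wrist');im=r.camera('wrist')[:,:,::-1];cv2.imwrite('pics/w3.png',im)
np.save('cal3.npy',c,allow_pickle=True)
s=r.camera('side')[:,:,::-1];cv2.imwrite('pics/s3.png',s)
p=proj(c,np.array([.6054,-.184,.08]));print(p, proj(c,np.array([.604,-.138,.143])))
q=proj(r.get_calibration('side'),np.array([.604,-.15,.14]));print(q)
x0,y0=int(q[0])-55,int(q[1])-40
print(x0,y0)
big=crop(im,60,0,400,384,1.5)[:, :]
cv2.imwrite('pics/c3.png',big)
```

```text
6.45 [ 0.60503261 -0.13595629  0.25475492] [-0.16664691 -0.45292275 -2.25392701] 0.02083851223041723
[256.903706  215.3586569] [255.75432543 192.13010128]
[301.09284234 254.65140749]
246 214
```

View pics/c3.png

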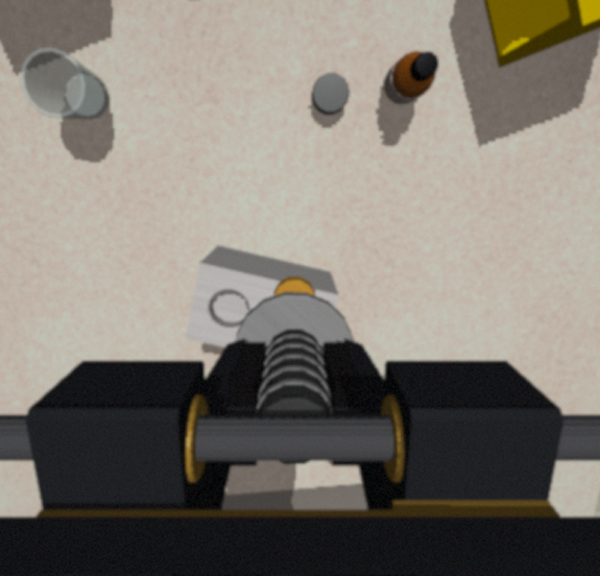

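Emit:
carry_out([
  [-1,0,0,0],
  [-2.5,0,0,0],
  [-2.5,0,0,0],
  [-1,0,0,0],
  [0,0,0,0],
  [0,0,0,0],
])

```text
time_s: 7.15
position: [0.6052, -0.2066, 0.2547]
orientation: [[-0.001, 1.0, 0.0], [1.0, 0.001, 0.002], [0.002, 0.0, -1.0]]
wrist_force: [0.3, -0.9, -1.5]
opening: 0.0211
```

```bash
cat > s.py <<'E'
from h import *
import sys
n=sys.argv[1]
o=r.observe();print(o['time_s'],o['position'],o['orientation'][:,2])
c=r.get_calibration('wrist');im=r.camera('wrist')[:,:,::-1];cv2.imwrite(f'pics/{n}.png',im)
np.save(n+'.npy',c,allow_pickle=True)
p=proj(c,np.array([.6054,-.184,.08]));print(p)
print('fl pred',proj(c,o['position']+[0,0,-.011]))
E
python3 s.py w4
```

```text
7.15 [ 0.60515267 -0.20661952  0.25467915] [ 1.30340254e-04  1.57613506e-03 -9.99998749e-01]
[256.95500431 156.31927551]
fl pred [257.31292785 233.38542118]
```

Emit:
carry_out([
  [-1,0,0,0],
  [-2,0,0,0],
  [-2,0,0,0],
  [-1,0,0,0],
  [0,0,0,0],
  [0,0,0,0],
  [0,0,0,0],
])

```text
time_s: 7.9
position: [0.6054, -0.2661, 0.2548]
orientation: [[-0.002, 1.0, 0.0], [1.0, 0.002, 0.001], [0.001, 0.0, -1.0]]
wrist_force: [0.9, -0.1, -1.7]
opening: 0.0213
```

```bash
python3 s.py w5
python3 - <<'E'
from h import *
a=cv2.imread('pics/w4.png');b=cv2.imread('pics/w5.png')
p4=proj(np.load('w4.npy',allow_pickle=True).item(),np.array([.6054,-.184,.08])).astype(int)-[60,40]
p5=proj(np.load('w5.npy',allow_pickle=True).item(),np.array([.6054,-.184,.08])).astype(int)-[60,40]
print(p4,p5)
t=np.hstack([crop(a,p4[0],p4[1],90,75,4.4),crop(b,p5[0],p5[1],90,75,4.4)])
u=crop(b,200,170,120,60,4)
U=np.zeros((u.shape[0],t.shape[1],3),np.uint8);U[:,:480]=u
cv2.imwrite('pics/c4.png',np.vstack([t,U]));print(t.shape)
E
```

```text
7.9 [ 0.60539731 -0.2660998   0.2547633 ] [ 2.00655518e-04  1.42484402e-03 -9.99998965e-01]
[256.8725564 100.8613039]
fl pred [257.27469792 233.3904804 ]
[196 116] [196  60]
(330, 792, 3)
```

View pics/c4.png

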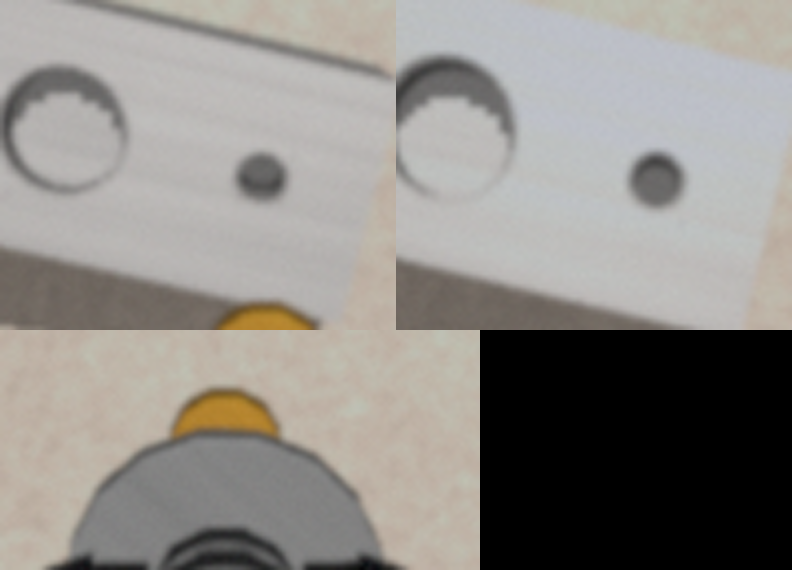

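Run:
```python
from h import *
P=[]
for i in range(8):
    r.camera('wrist');o=r.observe();P.append(np.r_[o['position'],o['orientation'][:,2][:2],o['orientation'][0,0]])
P=np.array(P);print(o['time_s']);print(P.round(4))
C={n:np.load(n+'.npy',allow_pickle=True).item() for n in('w4','w5')}
def cen(n,p):
    g=cv2.cvtColor(cv2.imread(f'pics/{n}.png'),cv2.COLOR_BGR2GRAY).astype(float)
    x,y=int(p[0]),int(p[1]);s=g[y-9:y+10,x-9:x+10];w=np.clip(np.median(s)-12-s,0,40)
    w=(w>25)*1.0 if 0 else np.minimum(w,30)
    Y,X=np.mgrid[y-9:y+10,x-9:x+10];return (w*X).sum()/w.sum(),(w*Y).sum()/w.sum()
a=cen('w4',(255,156));b=cen('w5',(255,101));print(a,b)
print(tri((C['w4'],*a),(C['w5'],*b)),[atz(C['w4'],*a,.08),atz(C['w5'],*b,.08)])
# gauge seen in w5
c=C['w5'];T=np.array([.6054,-.2661,.2548])
for nm,u,v,dz,rad in (('flange bot',256.1,194.1,-.017,.024),('stop under',256.1,184.6,-.0925,.012)):
    X=atz(c,u,v,T[2]+dz);print(nm,(X-[0,rad,0]-T)*1000)
```

```text
8.35
[[ 6.054e-01 -2.665e-01  2.549e-01  3.000e-04  8.000e-04 -1.900e-03]
 [ 6.053e-01 -2.668e-01  2.548e-01  2.000e-04  6.000e-04 -1.500e-03]
 [ 6.052e-01 -2.671e-01  2.548e-01  2.000e-04  4.000e-04 -1.200e-03]
 [ 6.052e-01 -2.674e-01  2.548e-01  2.000e-04  2.000e-04 -8.000e-04]
 [ 6.051e-01 -2.675e-01  2.548e-01  1.000e-04  1.000e-04 -6.000e-04]
 [ 6.051e-01 -2.677e-01  2.548e-01  2.000e-04 -0.000e+00 -5.000e-04]
 [ 6.050e-01 -2.678e-01  2.548e-01  0.000e+00  0.000e+00 -2.000e-04]
 [ 6.050e-01 -2.679e-01  2.548e-01  1.000e-04 -0.000e+00 -1.000e-04]]
(np.float64(254.9769184652278), np.float64(155.9877098321343)) (np.float64(254.7831142568251), np.float64(100.44337714863498))
(array([ 0.6031668 , -0.18358971,  0.0802645 ]), [np.float64(0.0045365086204643785), np.float64(0.004536508620130288)]) [array([ 0.60317036, -0.18362721,  0.08      ]), array([ 0.60316115, -0.18357824,  0.08      ])]
flange bot [ -0.74795193  -1.33865655 -17.        ]
stop under [ -0.70203724  -2.03903788 -92.5       ]
```

Emit:
carry_out([
  [1.5,-0.1,0,0],
  [2.5,0,0,0],
  [2.5,0,0,0],
  [1.5,0,0,0],
  [0.5,0,0,0],
  [0,0,2,0],
  [0,0,2,0],
  [0,0,1.5,0],
])

```text
time_s: 9.15
position: [0.6035, -0.1842, 0.1987]
orientation: [[0.001, 1.0, -0.001], [1.0, -0.001, -0.001], [-0.001, -0.001, -1.0]]
wrist_force: [0.6, 0.4, -2.1]
opening: 0.0213
```

Emit:
carry_out([
  [0,0,0.7,0],
  [0,0,0,0],
  [0,0,0,0],
  [0,0,0,0],
  [0,0,0,0],
  [0,0,0,0],
])

```text
time_s: 9.75
position: [0.6043, -0.1831, 0.1933]
orientation: [[0.0, 1.0, 0.001], [1.0, -0.0, -0.0], [-0.0, 0.001, -1.0]]
wrist_force: [0.4, 0.1, -1.7]
opening: 0.0211
```

Run:
```python
from h import *
cs=r.get_calibration('side');cc=r.get_calibration('scene')
s=r.camera('side')[:,:,::-1].copy();a=r.camera('scene')[:,:,::-1].copy()
cv2.imwrite('pics/s6.png',s);cv2.imwrite('pics/a6.png',a)
o=r.observe();print(o['time_s'],o['position'],o['wrist_force'])
T=np.array([.604,-.183,.086])
for n,c in(('side',cs),('scene',cc)): print(n,'tip',proj(c,T),'hole',proj(c,np.array([.604,-.183,.08])))
cv2.imwrite('pics/c6.png',np.hstack([crop(a,165,230,50,60,8),crop(s,280,250,50,60,8)]))
```

```text
9.85 [ 0.60416192 -0.18300651  0.19306632] [-0.82560636 -0.62708559 -2.0773375 ]
side tip [304.35002783 281.54639308] hole [304.02488452 282.78332116]
scene tip [184.17783043 267.0807905 ] hole [184.48096817 268.75647685]
```

View pics/c6.png

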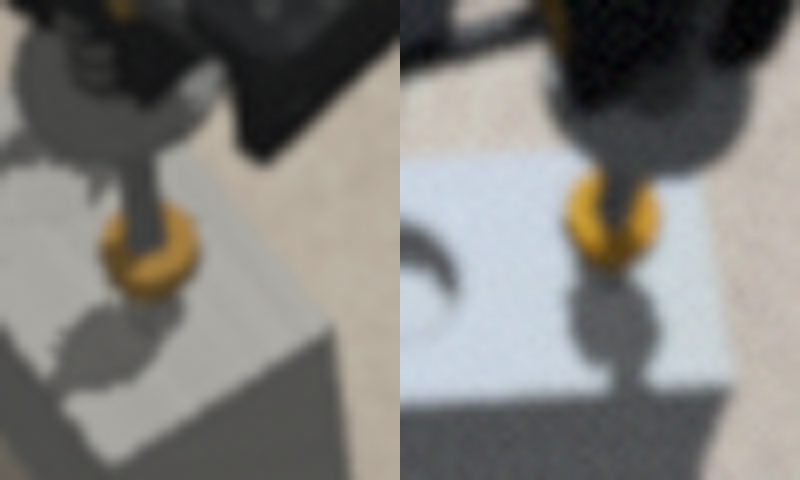

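Emit:
carry_out([
  [0,0,0.2,0],
  [0,0,0.2,0],
  [0,0,0.1,0],
  [0,0,0.1,0],
  [0,0,0.1,0],
  [0,0,0,0],
  [0,0,0,0],
  [0,0,0,0],
])

```text
time_s: 10.65
position: [0.6041, -0.1829, 0.1858]
orientation: [[-0.0, 1.0, 0.0], [1.0, 0.0, 0.0], [0.0, 0.0, -1.0]]
wrist_force: [-0.0, 0.5, -1.5]
opening: 0.021
```

Emit:
carry_out([
  [0,0,0.1,0],
  [0,0,0.1,0],
  [0,0,0,0],
  [0,0,0,0],
])

```text
time_s: 11.05
position: [0.604, -0.183, 0.1837]
orientation: [[-0.0, 1.0, 0.0], [1.0, 0.0, 0.0], [0.0, 0.0, -1.0]]
wrist_force: [0.6, -0.9, -1.4]
opening: 0.0212
```

Emit:
carry_out([
  [0,0,0.1,0],
  [0,0,0.1,0],
  [0,0,0.1,0],
  [0,0,0,0],
  [0,0,0,0],
])

```text
time_s: 11.55
position: [0.604, -0.183, 0.1807]
orientation: [[-0.0, 1.0, -0.0], [1.0, 0.0, 0.0], [0.0, -0.0, -1.0]]
wrist_force: [0.4, 0.0, -0.8]
opening: 0.0211
```

Emit:
carry_out([
  [0,0,0.1,0],
  [0,0,0.1,0],
  [0,0,0.1,0],
  [0,0,0,0],
  [0,0,0,0],
])

```text
time_s: 12.05
position: [0.604, -0.1829, 0.1777]
orientation: [[-0.0, 1.0, 0.0], [1.0, 0.0, 0.0], [0.0, 0.0, -1.0]]
wrist_force: [-0.8, -0.8, -2.0]
opening: 0.0215
```

Emit:
carry_out([
  [0,0,0.2,0],
  [0,0,0.2,0],
  [0,0,0.2,0],
  [0,0,0.2,0],
  [0,0,0.2,0],
  [0,0,0,0],
  [0,0,0,0],
])

```text
time_s: 12.75
position: [0.604, -0.183, 0.1675]
orientation: [[-0.0, 1.0, -0.0], [1.0, 0.0, 0.0], [0.0, -0.0, -1.0]]
wrist_force: [-0.1, 0.9, -1.8]
opening: 0.0211
```

Emit:
carry_out([
  [0,0,0.1,0],
  [0,0,0.1,0],
  [0,0,0.1,0],
  [0,0,0,0],
])

```text
time_s: 13.15
position: [0.604, -0.183, 0.1647]
orientation: [[-0.0, 1.0, 0.0], [1.0, 0.0, 0.0], [0.0, 0.0, -1.0]]
wrist_force: [-1.0, 1.1, -0.1]
opening: 0.0213
```

Emit:
carry_out([
  [0,0,0.1,0],
  [0,0,0.1,0],
  [0,0,0,0],
])

```text
time_s: 13.45
position: [0.604, -0.183, 0.1626]
orientation: [[-0.0, 1.0, 0.0], [1.0, 0.0, 0.0], [0.0, 0.0, -1.0]]
wrist_force: [-1.0, 0.2, 0.5]
opening: 0.0213
```

Emit:
carry_out([
  [0,0,0.1,0],
  [0,0,0.1,0],
  [0,0,0,0],
])

```text
time_s: 13.75
position: [0.604, -0.183, 0.1605]
orientation: [[-0.0, 1.0, -0.0], [1.0, 0.0, 0.0], [0.0, -0.0, -1.0]]
wrist_force: [-0.0, -1.0, 0.2]
opening: 0.0212
```

Emit:
carry_out([
  [0,0,0.1,0],
  [0,0,0.1,0],
  [0,0,0,0],
])

```text
time_s: 14.05
position: [0.604, -0.183, 0.1586]
orientation: [[-0.0, 1.0, 0.0], [1.0, 0.0, 0.0], [0.0, 0.0, -1.0]]
wrist_force: [0.3, 1.0, 0.4]
opening: 0.0216
```

Emit:
carry_out([
  [0,0,0.1,0],
  [0,0,0.1,0],
  [0,0,0,0],
])

```text
time_s: 14.35
position: [0.604, -0.1829, 0.1566]
orientation: [[-0.0, 1.0, 0.0], [1.0, 0.0, 0.0], [0.0, 0.0, -1.0]]
wrist_force: [-0.5, -0.8, -0.4]
opening: 0.0211
```

Emit:
carry_out([
  [0,0,0.1,0],
  [0,0,0.1,0],
  [0,0,0,0],
])

```text
time_s: 14.65
position: [0.604, -0.1829, 0.1546]
orientation: [[-0.0, 1.0, 0.0], [1.0, 0.0, 0.0], [0.0, 0.0, -1.0]]
wrist_force: [0.1, -0.7, -0.2]
opening: 0.0211
```

Emit:
carry_out([
  [0,0,0.1,0],
  [0,0,0.1,0],
  [0,0,0,0],
])

```text
time_s: 14.95
position: [0.6044, -0.1831, 0.1539]
orientation: [[0.0, 1.0, 0.001], [1.0, -0.0, -0.0], [-0.0, 0.001, -1.0]]
wrist_force: [-2.0, -0.0, 7.7]
opening: 0.021
```

Emit:
carry_out([
  [0,0,0,0],
  [0,0,0,0],
  [0,0,0,0],
])

```text
time_s: 15.25
position: [0.6044, -0.1831, 0.1539]
orientation: [[0.0, 1.0, 0.001], [1.0, -0.0, -0.0], [-0.0, 0.001, -1.0]]
wrist_force: [-1.5, 0.2, 7.7]
opening: 0.0213
```

Emit:
carry_out([
  [0,0,0.02,0],
  [0,0,0,0],
  [0,0,0,0],
  [0,0,0,0],
  [0,0,0,0],
])

```text
time_s: 15.75
position: [0.6044, -0.1831, 0.1539]
orientation: [[0.0, 1.0, 0.001], [1.0, -0.0, -0.0], [-0.0, 0.001, -1.0]]
wrist_force: [-2.3, 1.6, 9.4]
opening: 0.0212
```

Emit:
carry_out([
  [0,0,0,0],
  [0,0,0,0],
  [0,0,0,0],
  [0,0,0,0],
  [0,0,0,0],
  [0,0,0,0],
  [0,0,0,0],
  [0,0,0,0],
])

```text
time_s: 16.55
position: [0.6044, -0.1831, 0.1539]
orientation: [[0.0, 1.0, 0.001], [1.0, -0.0, -0.0], [-0.0, 0.001, -1.0]]
wrist_force: [-2.0, 1.0, 8.7]
opening: 0.0213
```

Emit:
carry_out([
  [0,0,0,0],
  [0,0,0,0],
  [0,0,0,0],
  [0,0,0,0],
  [0,0,0,0],
  [0,0,0,0],
  [0,0,0,0],
  [0,0,0,0],
])

```text
time_s: 17.35
position: [0.6044, -0.1831, 0.1539]
orientation: [[0.0, 1.0, 0.001], [1.0, -0.0, -0.0], [-0.0, 0.001, -1.0]]
wrist_force: [-2.1, 0.7, 8.6]
opening: 0.0213
```

Emit:
carry_out([
  [0,0,0,0],
  [0,0,0,0],
  [0,0,0,0],
  [0,0,0,0],
  [0,0,0,0],
  [0,0,0,0],
  [0,0,0,0],
  [0,0,0,0],
])

```text
time_s: 18.15
position: [0.6044, -0.1831, 0.1539]
orientation: [[0.0, 1.0, 0.001], [1.0, -0.0, -0.0], [-0.0, 0.001, -1.0]]
wrist_force: [-2.7, 1.0, 9.7]
opening: 0.0216
```

Emit:
carry_out([
  [0,0,-0.1,0],
  [0,0,-0.1,0],
  [0,0,-0.1,0],
  [0,0,-0.2,0],
  [0,0,0,0],
])

```text
time_s: 18.65
position: [0.6042, -0.183, 0.1575]
orientation: [[-0.0, 1.0, 0.0], [1.0, 0.0, 0.0], [0.0, 0.0, -1.0]]
wrist_force: [-0.0, -0.1, -1.7]
opening: 0.0219
```

Emit:
carry_out([
  [0,0,-0.5,0],
  [0,0,-1,0],
  [0,0,-1,0],
  [0,0,-1.2,0],
  [0,0,-1.5,0],
  [0,0,-1.5,0],
  [0,0,-1.5,0],
  [0,0,-1.5,0],
])

```text
time_s: 19.45
position: [0.6041, -0.1829, 0.2563]
orientation: [[-0.0, 1.0, 0.001], [1.0, 0.0, -0.0], [-0.0, 0.001, -1.0]]
wrist_force: [-0.2, -0.1, -2.1]
opening: 0.0215
```

Emit:
carry_out([
  [1,-0.2,0,0],
  [2,-0.4,0,0],
  [3,-0.5,0,0],
  [4,-0.5,0,0],
  [4,-0.5,0,0],
  [4,-0.5,0,0],
  [4,-0.5,0,0],
  [3,-0.4,0,0],
])

```text
time_s: 20.25
position: [0.5675, 0.0713, 0.2545]
orientation: [[-0.004, 1.0, -0.001], [1.0, 0.004, 0.002], [0.002, -0.001, -1.0]]
wrist_force: [1.0, -1.1, -1.5]
opening: 0.0212
```

Emit:
carry_out([
  [2,-0.4,0,0],
  [1,-0.2,0,0],
  [0.5,-0.1,0,0],
  [0,0,0,0],
  [0,0,0,0],
  [0,0,0,0],
])

```text
time_s: 20.85
position: [0.5623, 0.1004, 0.2545]
orientation: [[0.002, 1.0, 0.0], [1.0, -0.002, -0.001], [-0.001, 0.0, -1.0]]
wrist_force: [0.5, 0.8, -1.4]
opening: 0.0211
```

```bash
python3 s.py w7
python3 - <<'E'
from h import *
im=cv2.imread('pics/w7.png');c=np.load('w7.npy',allow_pickle=True).item()
p=proj(c,np.array([.562,.187,.11]));print(p);x0,y0=int(p[0])-60,max(0,int(p[1])-70);print(x0,y0)
cv2.imwrite('pics/c7.png',crop(im,x0,y0,130,150,4))
E
```

```text
20.85 [0.56228593 0.10041415 0.25445879] [ 8.26914114e-05 -8.59270612e-04 -9.99999627e-01]
[287.47956139 372.05071277]
fl pred [257.27781363 233.31113562]
[256.28865966  94.18652107]
196 24
```

View pics/c7.png

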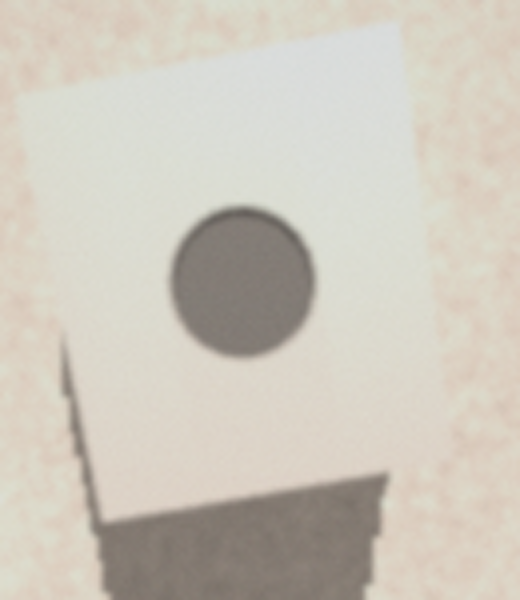

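Emit:
carry_out([
  [1.5,0.05,0,0],
  [2.5,0,0,0],
  [2.5,0,0,0],
  [1.5,0,0,0],
  [0.5,0,0,0],
  [0,0,0,0],
  [0,0,0,0],
  [0,0,0,0],
])

```text
time_s: 21.7
position: [0.5628, 0.1853, 0.2545]
orientation: [[0.002, 1.0, 0.0], [1.0, -0.002, -0.001], [-0.001, 0.0, -1.0]]
wrist_force: [-0.0, 0.7, -1.8]
opening: 0.0215
```

Emit:
carry_out([
  [0,0,1,0],
  [0,0,1,0],
  [0,0,1,0],
  [0,0,1,0],
  [0,0,0.5,0],
  [0,0,0,0],
  [0,0,0,0],
])

```text
time_s: 22.4
position: [0.5627, 0.1871, 0.2096]
orientation: [[-0.0, 1.0, 0.0], [1.0, 0.0, 0.0], [0.0, 0.0, -1.0]]
wrist_force: [0.0, 0.1, -2.0]
opening: 0.0209
```

Emit:
carry_out([
  [0,0,0.5,0],
  [0,0,0.5,0],
  [0,0,1,0],
  [0,0,1,0],
  [0,0,0,0],
])

```text
time_s: 22.9
position: [0.5613, 0.1865, 0.1776]
orientation: [[-0.0, 1.0, -0.003], [1.0, 0.0, -0.001], [-0.001, -0.003, -1.0]]
wrist_force: [-0.5, -1.1, -2.1]
opening: 0.0212
```

Emit:
carry_out([
  [0,0,0.5,0],
  [0,0,1,0],
  [0,0,1,0],
  [0,0,1,0],
  [0,0,0.8,0],
  [0,0,0.4,0],
  [0,0,0,0],
  [0,0,0,0],
])

```text
time_s: 23.7
position: [0.5627, 0.1871, 0.1327]
orientation: [[0.0, 1.0, 0.0], [1.0, -0.0, 0.0], [0.0, 0.0, -1.0]]
wrist_force: [-0.3, -0.1, -1.7]
opening: 0.021
```

Emit:
carry_out([
  [0,0,0.1,0],
  [0,0,0.1,0],
  [0,0,0,0],
  [0,0,0,0],
  [0,0,0,0],
])

```text
time_s: 24.2
position: [0.5626, 0.187, 0.1306]
orientation: [[0.0, 1.0, 0.0], [1.0, -0.0, 0.0], [0.0, 0.0, -1.0]]
wrist_force: [0.2, 0.4, -1.8]
opening: 0.0213
```

Emit:
carry_out([
  [0,0,0.1,0],
  [0,0,0.1,0],
  [0,0,0.1,0],
  [0,0,0,0],
  [0,0,0,0],
  [0,0,0,0],
])

```text
time_s: 24.8
position: [0.5625, 0.187, 0.1275]
orientation: [[-0.0, 1.0, 0.0], [1.0, 0.0, -0.0], [-0.0, 0.0, -1.0]]
wrist_force: [0.2, 0.4, -1.7]
opening: 0.021
```

Emit:
carry_out([
  [0,0,0.05,0],
  [0,0,0,0],
  [0,0,0,0],
  [0,0,0,0],
])

```text
time_s: 25.2
position: [0.5625, 0.187, 0.127]
orientation: [[-0.0, 1.0, 0.0], [1.0, 0.0, -0.0], [-0.0, 0.0, -1.0]]
wrist_force: [-0.4, -0.6, -1.6]
opening: 0.0211
```

Emit:
carry_out([
  [0,0,0.05,0],
  [0,0,0,0],
  [0,0,0,0],
  [0,0,0,0],
])

```text
time_s: 25.6
position: [0.5626, 0.1871, 0.1268]
orientation: [[0.0, 1.0, 0.0], [1.0, -0.0, 0.0], [0.0, 0.0, -1.0]]
wrist_force: [-1.4, 0.2, 2.2]
opening: 0.0215
```

Emit:
carry_out([
  [0,0,0,0],
  [0,0,0,0],
  [0,0,0,0],
  [0,0,0,0],
  [0,0,0,0],
  [0,0,0,0],
  [0,0,0,0],
  [0,0,0,0],
], jaw=8.0)

```text
time_s: 26.4
position: [0.5625, 0.187, 0.1265]
orientation: [[-0.0, 1.0, 0.0], [1.0, 0.0, -0.0], [-0.0, 0.0, -1.0]]
wrist_force: [-0.7, 0.1, -0.5]
opening: 0.0798
```

Emit:
carry_out([
  [0,0,-1,0],
  [0,0,-2,0],
  [0,0,-3,0],
  [0,0,-3,0],
  [0,0,-2,0],
  [0,0,0,0],
  [0,0,0,0],
])

```text
time_s: 27.1
position: [0.5625, 0.187, 0.2369]
orientation: [[0.0, 1.0, 0.001], [1.0, -0.0, 0.0], [0.0, 0.001, -1.0]]
wrist_force: [0.1, -0.8, -0.4]
opening: 0.0798
```

Emit:
carry_out([
  [-2,0,0,0],
  [-3,0,0,0],
  [-3,0,0,0],
  [-2,0,0,0],
  [0,0,0,0],
  [0,0,0,0],
])

```text
time_s: 27.7
position: [0.562, 0.0877, 0.2357]
orientation: [[0.0, 1.0, -0.002], [1.0, -0.0, 0.001], [0.001, -0.002, -1.0]]
wrist_force: [-0.5, 0.4, 0.3]
opening: 0.0799
```

```bash
python3 s.py w8
python3 - <<'E'
from h import *
s=r.camera('side')[:,:,::-1].copy();a=cv2.imread('pics/w8.png')
cv2.imwrite('pics/c8.png',np.hstack([a[:,90:420],crop(s,200,115,80,96,4)]))
E
```

```text
27.7 [0.56196825 0.08771059 0.23568465] [-1.65689040e-03  6.57416358e-04 -9.99998411e-01]
[289.2022036  377.29831698]
fl pred [257.28908684 233.39555015]
```

View pics/c8.png

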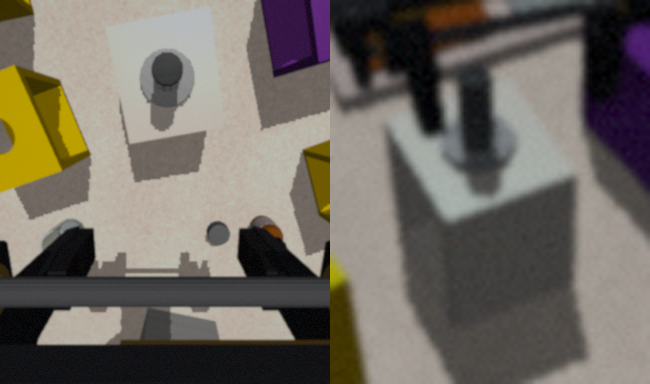

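The gauge hangs upright in the white rack: the handle is at (167,68) and the flange lies flat at (167,77). The bystanders are undisturbed. I'm handing in.

```bash
python3 -c "
from h import r
print(r.job_done(),r.observe()['time_s'])"
```

```text
the job is handed in; nothing more can be done
the job is handed in; nothing more can be done
```

The gauge is measured and back in its rack, and I handed the job in at about 28 s of the 67 s allowed.

- **Measurement:** I took the gauge from the white rack by the handle and lowered the rod into the narrow hole. It bottomed out at about 33 mm, taking the hole's rim at its nominal 80 mm height. A 0.2 mm deeper command raised the force by about 1.7 N with no movement, so this was the bottom and not wall rub.
- **Hold:** The wrist force read 8.6–9.7 N for about 2.4 s. Adding the gauge's weight of about 2 N gives 10.5–11.7 N against the holder, of which the stop's drag may be part.
- **Return:** The gauge went back with no contact force in any reading until the flange met the plate with about 4 N. The last pictures show it upright with the flange flat on the plate, and the mount, bottle and beaker apparently where they were; I compared these by eye only.
- **Not fully checked:**
  - The stop hangs hidden under the plate, so I could not see it again after re-hanging. I have only the lack of force readings to show it was not disturbed.
  - My views disagreed by 1–2 mm on how the rod sat sideways in the grip. I aimed for the middle, and the rod went in without noticeable side force.

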